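# Charge the tumbler hopper with test bars

## Robot

A 6-joint arm with a two-finger parallel gripper is mounted at the origin on a cart in front of the work surface, level with it; the furniture and walls round the work are solid. World frame = base frame: x ahead of the robot, y to its left, z up, the work surface at z = 0. Lengths are in m, angles in rad, forces in N, time in s.
With the tool pointing down it reaches from about 0.4 to 0.925 m from the base axis. Payload 3.4 kg.
Tool frame: the origin (TCP) lies midway between the tips of the shut fingers; the grasp point (between the pads) lies 19 mm behind it; z points along the fingers, y is the line along which they close (so a half turn about z gives the same grasp; the last joint's range is limited). The gripper opens to 85 mm and grips with 20 to 120 N. Pads are 22 mm wide; open, the fingers measure 114 mm over their backs; the gripper's body (76 mm by 85 mm) begins 54 mm behind the grasp point. The pads swing forward as they close: fully open they stand 13 mm farther back than shut.
Start: joints at [1.196, 0.307, 1.506, -0, 1.328, -0.073], TCP at [0.17, 0.549, 0.231] pointing down, gripper open.
Joint ranges: [-3.12, 3.12], [-1.05, 2.28], [0.14, 2.33], [-1.42, 4.57], [0.1, 2.73], [-2.68, 2.68]. Speed limits (rad/s): [2.57, 2.57, 3.14, 3.14, 3.14, 3.14].

## Interface

Orientations are given as a unit quaternion [x, y, z, w].
In Python, from bench import * gives the robot as it stands.
- The arm moves only by the shell command python3 -m jog 'ROWS' [FORCE]. ROWS is JSON, a list of rows, each a list of 3 entries, a list of its own where there are three numbers: the shift along the tool's x, y, z in mm, then the turn, a rotation vector about the tool's x, y, z in rad, then the finger opening in mm, from 0 to 85.4. In form: [[[x, y, z], [ax, ay, az], grip], ...]. A call has 1 to 12 rows; each row shifts and turns the commanded pose from where the row before left it, along the tool's axes as they then stand; what a row does not reach is not made up. A row lasts 1/10 s, in which the tool goes at most 50 mm and 8.59 degrees, less where a joint would pass 70% of its speed; a pose out of reach is approached as far as the arm can. A call is refused whole if a number of a shift passes 50 or a number of a turn 0.15, either way. A call with a gripper value outside its range is refused whole. The fingers move at their own pace and stop on an object; FORCE is the grip in N (left out, the last holds). Time passes only in rows, so rows that do not move let the fingers close. It gives the time, the measured TCP pose, the force, the opening and the grip force at its end, in the units of the state.
- observe(): the state, without advancing time (a new reading comes with each control period).
- capture(name): name is "scene" or "side" or "wrist"; returns a dict with "color" (480x640x3 uint8, red, green, blue), "K" (3x3 intrinsics, pixels), "rvec" (rotation vector, rad) and "tvec" (3), from world to camera coordinates, as OpenCV has them; the wrist camera has in their place "T_tool_cam" (4x4, takes a point from camera to tool coordinates, whose origin is the TCP and whose axes are the flange's). Camera axes: x right, y down, z forward; pixel columns grow to the right and rows downward; lengths in m; the calibration is good to about 2 mm. The wrist camera is an equidistant fisheye: a pixel r from the principal point sees the ray r / f radians off the axis. A picture is of the moment at which its call begins: read the wrist's pose just before it. There is no depth.
- sign_off(): hands the job in; it is judged then, once.
The state is a dict: "clock": time; "qpos": joint angles; "joint_vel": joint speeds; "joint_torque": joint torques, N m; "eef_pos": TCP position; "orientation": TCP orientation; "ft_force": force on the tool from outside, world axes, zero at the start; "moment": the same for the moment, N m; "gripper_width": finger opening in m; "grip_force": force on a finger pad.
Only numpy, scipy, OpenCV 4.12 (cv2) and the standard library are available. Lean on these libraries where they do the work, as an engineer would, in place of code of your own. Each camera call takes 0.05 s, during which the arm holds its last target. There are 200 camera calls.

## Task

Get the orange test bars into the blue hopper: crank its slide gate open, clockwise, until you feel the stop, then back the crank off a quarter turn. Put every orange bar that is on the bench into the aluminium scoop and carry them level together to the open hopper; there tilt the scoop slowly by its black grip until the bars are felt to shift, and hold it about there, never beyond about 75 degrees, until all have slid in. Finally stand the scoop upright on its black pad again, and leave the glassware, the bottle and the jar beside the work where they are.

Things in the scene. Friction and masses are not known exactly. Their poses are not given: they have to be found in the camera images.
- hopper: Blue sheet-metal hopper fixed to the bench, open at the top under its slide gate: 136 mm (x) by 172 mm (y), walls 6 mm, rim and guide rails 100 mm high. Origin: centre of its underside. Two aluminium rails run from it along its +x to 207 mm; the steel gate slides back along them in +x, 7.64 mm per radian of the crank. A grey column 48 mm square, 108 mm high, stands at x = 85, y = -114 mm and carries the crank.
- hopper_mouth (a point): Centre of the hopper's mouth, 100 mm above the bench; clear opening, gate open, 124 mm (x) by 160 mm (y), 94 mm deep. Same axes as the hopper.
- crank (a joint): Crank angle in rad: 0 gate shut, grows clockwise seen from above, as the gate opens; hard stop with the gate fully open at 15.7 (2.5 turns). Starts somewhere between 0 and 1.5. Stays where it is left; takes about 4 N at the handle. A quarter turn is 1.57.
- crank_axis (a point): Point on the crank's vertical axis at the height of the middle of the handle (about 150 mm).
- crank_handle (a point): Middle of the crank's upright red handle, a freely turning sleeve 16 to 20 mm in diameter and 58 mm high (from 30 mm below this point to 28 mm above it), 45 mm from the crank's axis. Under it the steel crank arm, 14 mm wide. Its own axes turn with the sleeve and mean nothing.
- scoop: Loose aluminium tipping scoop, about 140 g, open on top. Origin: centre line, on its underside; x points to the spout, z up. Flat floor inside from x = -34 to +22 mm at z = 4 mm, 80 mm wide between side walls 56 mm high (88 mm wide outside, walls 4 mm), back wall at x = -36 mm; from x = 22 mm the floor rises at 28 degrees to the lip. Slippery inside (friction about 0.3): the bars slide out over the lip at about 40 to 55 degrees of tilt (turning about its y axis, lip down).
- scoop_grip (a point): Middle of the scoop's black upright grip plate, behind its back wall: x = -66, z = 55 mm in the scoop's frame. The plate is 40 mm long (x), 14 mm thick (y), from z = 24 to 80 mm; pinch it across y.
- scoop_lip (a point): Middle of the edge of the scoop's pouring lip: x = 77, z = 33 mm in its frame.
- pad: Flat black rubber pad fixed to the bench, 150 mm (x) by 120 mm (y), 3 mm thick, on which the scoop starts and ends. Origin: centre of its underside.
- bar0: Loose orange plastic test bar 70 mm (x) by 18 mm (y) by 14 mm (z), 30 g, lying flat on the bench. Origin: centre of its underside. May be absent (2 to 4 bars are present). A bar may lie near the black case on the right, which is about 0.21 m high and begins at about x = 0.47, y = -0.43 m.
- bar1: Loose orange plastic test bar 70 mm (x) by 18 mm (y) by 14 mm (z), 30 g, lying flat on the bench. Origin: centre of its underside. May be absent (2 to 4 bars are present). A bar may lie near the black case on the right, which is about 0.21 m high and begins at about x = 0.47, y = -0.43 m.
- bar2: Loose orange plastic test bar 70 mm (x) by 18 mm (y) by 14 mm (z), 30 g, lying flat on the bench. Origin: centre of its underside. May be absent (2 to 4 bars are present). A bar may lie near the black case on the right, which is about 0.21 m high and begins at about x = 0.47, y = -0.43 m.
- bar3: Loose orange plastic test bar 70 mm (x) by 18 mm (y) by 14 mm (z), 30 g, lying flat on the bench. Origin: centre of its underside. May be absent (2 to 4 bars are present). A bar may lie near the black case on the right, which is about 0.21 m high and begins at about x = 0.47, y = -0.43 m.
- flask_small: Bystander: slender volumetric flask, 49 mm wide, 142 mm high; origin at the centre of its underside.
- flask_large: Bystander: larger volumetric flask, 60 mm wide, 188 mm high; origin at the centre of its underside.
- stoppered_bottle: Bystander: clear stoppered reagent bottle, 56 mm wide, 123 mm high; origin at the centre of its underside.
- black_lid_jar: Bystander: ivory jar with a black lid, 58 mm wide, 71 mm high; origin at the centre of its underside.

How it is judged:
By the outcome, as a careful person would: the job done as asked, in the order asked, and still so for the second after the job is handed in, with the robot touching nothing.
Of bar0, bar1, bar2, bar3 only 2 to 4 are there at a start; the rules pass over those that are not, and their reading is None.
At some moment in a run one of bar0, bar1, bar2, bar3, scoop may be knocked a few centimetres aside while the robot is not near it.
It also fails if it takes over 210 s, if anything falls off the work surface, if the arm or the gripper's body presses on something with over 40 N, if the wrist force passes 120 N, or if a joint passes its speed limit or range.

## Working session

There is one attempt and no reset: what is moved stays moved. The work goes in short steps, Python scripts to look and compute and a shell command to move; the robot and the scene stay as the last step left them, time stands still between calls to the robot, and variables do not carry over. Pictures are saved under pics/ and viewed, at most 14 in all, crops included, and the job is handed in when it is done.

```bash
ls; mkdir -p pics
python3 - <<'E'
from bench import *
import cv2
s=observe();print(s)
for n in("scene","side"):
    c=capture(n);cv2.imwrite(f"pics/{n}0.png",c["color"][:,:,::-1]);print(n,c["K"],c["rvec"],c["tvec"])
c=capture("wrist");print(c["K"],c["T_tool_cam"])
cv2.imwrite("pics/wrist0.png",c["color"][:,:,::-1])
E
```

```text
pics
{'clock': 0.0, 'qpos': array([ 1.19648374e+00,  3.07593216e-01,  1.50768748e+00,  3.99718428e-06,
        1.32841181e+00, -7.34595504e-02]), 'joint_vel': array([ 0.00093927,  0.00082375, -0.0009537 , -0.00064642, -0.00087342,
       -0.00029867]), 'joint_torque': array([-1.22571462e-03, -4.57548594e+01, -2.51925445e+01, -4.70267059e-04,
        1.35094539e-02,  1.43038503e-05]), 'eef_pos': array([0.17013216, 0.54851073, 0.23036416]), 'orientation': array([ 1.49860240e-01,  9.88706633e-01, -1.02329181e-03, -2.34996321e-04]), 'ft_force': array([-0.90939937, -0.57644508,  0.05995225]), 'moment': array([0.02747212, 0.00428626, 0.03898837]), 'grip_force': 0.0, 'gripper_width': 0.08518255312282495}
scene [[502.13193233   0.         325.48300194]
 [  0.         502.13193233 233.04864312]
 [  0.           0.           1.        ]] [ 1.91742968 -0.7072167   0.47218216] [-0.29657329  0.27945227  1.22891206]
side [[501.40719457   0.         311.53839789]
 [  0.         501.40719457 235.5486513 ]
 [  0.           0.           1.        ]] [ 0.43691845 -2.39814245  1.61018356] [0.50903679 0.14696839 1.36358229]
[[371.64829954   0.         319.80029842]
 [  0.         371.64829954 236.84481132]
 [  0.           0.           1.        ]] [[-4.86216423e-04 -9.65046489e-01 -2.62078304e-01  6.59224097e-02]
 [ 9.99999566e-01 -2.61043099e-04 -8.93998024e-04 -3.07724740e-04]
 [ 7.94335922e-04 -2.62078625e-01  9.65046198e-01 -1.43809148e-01]
 [ 0.00000000e+00  0.00000000e+00  0.00000000e+00  1.00000000e+00]]
```

View pics/scene0.png

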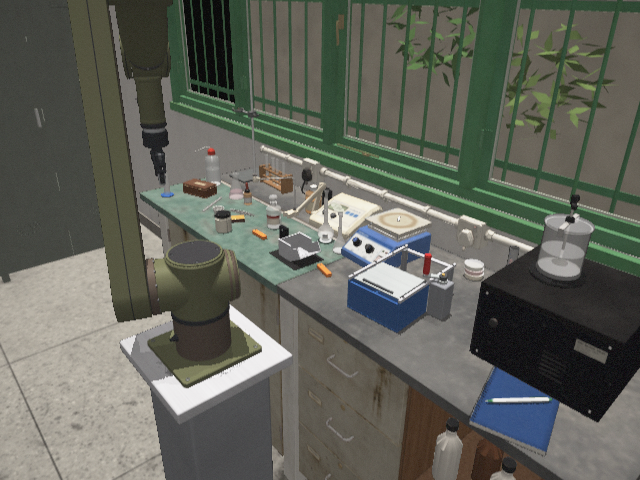

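View pics/side0.png

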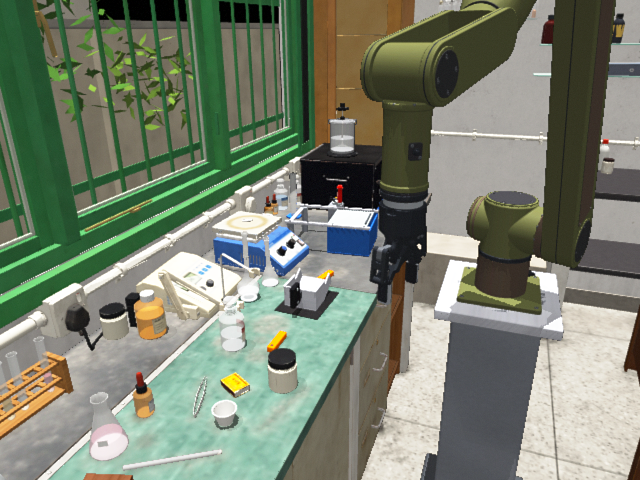

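Scene: hopper (390,292) with the red handle (427,262), pad and scoop (297,248), bars at about (259,234) and (324,270). The (237,218) item looks like a matchbox. Side: bars at (277,341) and (326,275). I'll enlarge both.

Run:
```python
import cv2
a=cv2.imread("pics/scene0.png")[180:345,200:480];cv2.imwrite("pics/sc.png",cv2.resize(a,(784,462),interpolation=cv2.INTER_CUBIC))
a=cv2.imread("pics/side0.png")[170:400,205:395];cv2.imwrite("pics/si.png",cv2.resize(a,(495,600),interpolation=cv2.INTER_CUBIC))
```

```text
(no output)
```

View pics/sc.png

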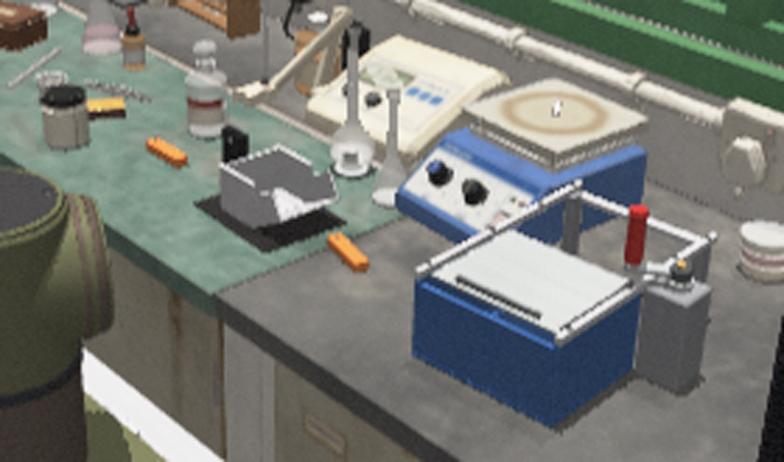

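View pics/si.png

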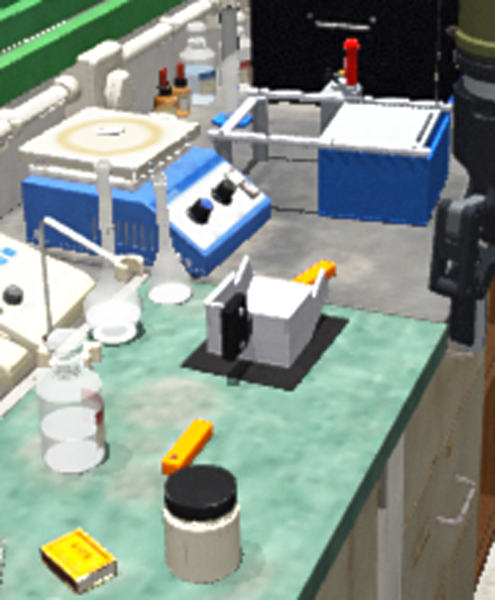

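```bash
cat > h.py <<'E'
import numpy as np, cv2
from scipy.spatial.transform import Rotation as R
CAM={"scene":(502.132,325.483,233.049,[1.91742968,-0.7072167,0.47218216],[-0.29657329,0.27945227,1.22891206]),
"side":(501.407,311.538,235.549,[0.43691845,-2.39814245,1.61018356],[0.50903679,0.14696839,1.36358229])}
def ray(n,u,v):
    f,cx,cy,r,t=CAM[n];M=R.from_rotvec(r).as_matrix();d=M.T@np.array([(u-cx)/f,(v-cy)/f,1]);return -M.T@np.array(t),d/np.linalg.norm(d)
def wray(p,q,u,v):
    import bench_k as k
def atz(od,z):
    o,d=od;return o+d*(z-o[2])/d[2]
def tri(a,b):
    A=[];y=[]
    for o,d in(a,b):
        P=np.eye(3)-np.outer(d,d);A.append(P);y.append(P@o)
    X=np.linalg.lstsq(np.vstack(A),np.hstack(y),rcond=None)[0];return X
K=(371.648,319.800,236.845)
Ttc=np.array([[-4.86216423e-04,-9.65046489e-01,-2.62078304e-01,6.59224097e-02],[9.99999566e-01,-2.61043099e-04,-8.93998024e-04,-3.07724740e-04],[7.94335922e-04,-2.62078625e-01,9.65046198e-01,-1.43809148e-01],[0,0,0,1]])
def wray(s,u,v):
    x=(u-K[1]);y=(v-K[2]);r=np.hypot(x,y)+1e-9;th=r/K[0]
    d=np.array([np.sin(th)*x/r,np.sin(th)*y/r,np.cos(th)])
    Rw=R.from_quat(s["orientation"]).as_matrix()
    return s["eef_pos"]+Rw@Ttc[:3,3],Rw@Ttc[:3,:3]@d
def wproj(s,P):
    Rw=R.from_quat(s["orientation"]).as_matrix();p=Ttc[:3,:3].T@(Rw.T@(np.array(P)-s["eef_pos"])-Ttc[:3,3])
    r=np.hypot(p[0],p[1]);th=np.arctan2(r,p[2]);return K[1]+K[0]*th*p[0]/r,K[2]+K[0]*th*p[1]/r
E
sed -i '/^def wray(p,q/,/bench_k/d' h.py
python3 - <<'E'
from h import *
np.set_printoptions(precision=3,suppress=True)
S=lambda x,y:ray("scene",200+x/2.8,180+y/2.8)
D=lambda x,y:ray("side",205+x/2.605,170+y/2.609)
print(S(0,0)[0],D(0,0)[0])
for n,x,y,z in [("hop front top",558,338,.1),("hop left top",418,275,.1),("hop front base",558,428,0),("hop left base",413,355,0),("rail far L",577,185,.1),("rail far R",712,238,.1),("col",640,380,0),("col",683,393,0),("col",709,352,0),
("pad",197,205,.003),("pad",270,252,.003),("pad",345,220,.003),("barA",148,142,.007),("barA",187,158,.007),("barA",167,150,.007),("barB",331,239,.007),("barB",368,267,.007),("fs",390,195,0),("fl",352,165,0),("bot",207,130,0),("jar",66,140,0),("handle",637,236,.15),("hub",681,270,.12)]:
    print(n,atz(S(x,y),z))
print("side")
for n,x,y,z in [("pad",182,362,.003),("pad",290,388,.003),("pad",350,318,.003),("barA",205,426,.007),("barA",166,467,.007),("barBfar",335,268,.007),("fs",170,293,0),("fl",113,330,0),("bot",73,462,0),("jar",203,565,0),("hopbase",318,212,0),("hopbase",425,222,0)]:
    print(n,atz(D(x,y),z))
print("handle top",tri(S(639,207),D(351,40)),"grip top",tri(S(234,128),D(237,293)))
E
```

```text
[-0.44  -0.933  0.782] [0.026 1.307 0.657]
hop front top [ 0.404 -0.265  0.1  ]
hop left top [ 0.384 -0.106  0.1  ]
hop front base [ 0.413 -0.268  0.   ]
hop left base [ 0.392 -0.095  0.   ]
rail far L [ 0.65  -0.076  0.1  ]
rail far R [ 0.665 -0.241  0.1  ]
col [ 0.533 -0.268  0.   ]
col [ 0.548 -0.308  0.   ]
col [ 0.626 -0.281  0.   ]
pad [0.41  0.299 0.003]
pad [0.408 0.154 0.003]
pad [0.522 0.159 0.003]
barA [0.46  0.477 0.007]
barA [0.471 0.406 0.007]
barA [0.465 0.441 0.007]
barB [0.475 0.129 0.007]
barB [0.466 0.055 0.007]
fs [0.611 0.177 0.   ]
fl [0.63  0.269 0.   ]
bot [ 0.55   0.472 -0.   ]
jar [0.388 0.562 0.   ]
handle [ 0.532 -0.245  0.15 ]
hub [ 0.558 -0.281  0.12 ]
side
pad [0.529 0.303 0.003]
pad [0.412 0.312 0.003]
pad [0.402 0.162 0.003]
barA [0.459 0.404 0.007]
barA [0.464 0.473 0.007]
barBfar [0.452 0.065 0.007]
fs [0.607 0.169 0.   ]
fl [0.626 0.264 0.   ]
bot [0.548 0.484 0.   ]
jar [0.386 0.57  0.   ]
hopbase [ 0.527 -0.089  0.   ]
hopbase [ 0.394 -0.104  0.   ]
handle top [ 0.535 -0.241  0.178] grip top [0.469 0.3   0.087]
```

The scene and side measurements agree. Bar A is at (0.464, 0.44) and bar B at (0.467, 0.093), both along y. The scoop's spout points along -y, the hopper is at about (0.47, -0.173) with yaw about 0.12, and the crank axis is at about (0.566, -0.28). I'll lift, square the tool up and move over the crank, watching for more bars.

```bash
python3 -m jog '[[[0,0,-50],[0,0,-0.15],85],[[0,0,-50],[0,0,-0.145],85],[[-20,-45,0],[0,0,0],85],[[-20,-45,0],[0,0,0],85],[[-20,-45,0],[0,0,0],85],[[-20,-45,0],[0,0,0],85],[[-20,-45,0],[0,0,0],85],[[-20,-45,0],[0,0,0],85],[[-20,-45,0],[0,0,0],85],[[-20,-45,0],[0,0,0],85],[[-20,-45,0],[0,0,0],85],[[-20,-45,0],[0,0,0],85]]' && python3 -m jog '[[[-20,-45,0],[0,0,0],85],[[-20,-45,0],[0,0,0],85],[[-20,-45,0],[0,0,0],85],[[-20,-45,0],[0,0,0],85],[[-20,-45,0],[0,0,0],85],[[-20,-45,0],[0,0,0],85],[[-20,-45,0],[0,0,0],85],[[0,0,0],[0,0,0],85],[[0,0,0],[0,0,0],85]]'
python3 - <<'E'
from bench import *
import cv2,pickle
s=observe();c=capture("wrist");cv2.imwrite("pics/w1.png",c["color"][:,:,::-1]);pickle.dump(s,open("s1.pkl","wb"));print(s["qpos"],s["eef_pos"],s["orientation"],s["ft_force"])
E
```

```text
clock: 1.35
eef_pos: [0.3678, 0.0961, 0.3313]
orientation: [0.003, 1.0, 0.0, 0.0]
ft_force: [1.3, 0.7, -0.2]
gripper_width: 0.085
grip_force: 0.0
clock: 2.25
eef_pos: [0.5058, -0.2187, 0.3302]
orientation: [0.004, 1.0, 0.001, -0.001]
ft_force: [-0.2, 0.5, 0.6]
gripper_width: 0.0848
grip_force: 0.0
[-4.84939918e-01  2.14227139e-01  1.38877961e+00  3.12397218e-04
  1.54110408e+00 -2.04773344e+00] [ 0.50575797 -0.21865622  0.33016295] [ 4.00622021e-03  9.99991170e-01  7.20882554e-04 -1.04403530e-03] [-0.17842998  0.47266057  0.58453119]
```

View pics/w1.png

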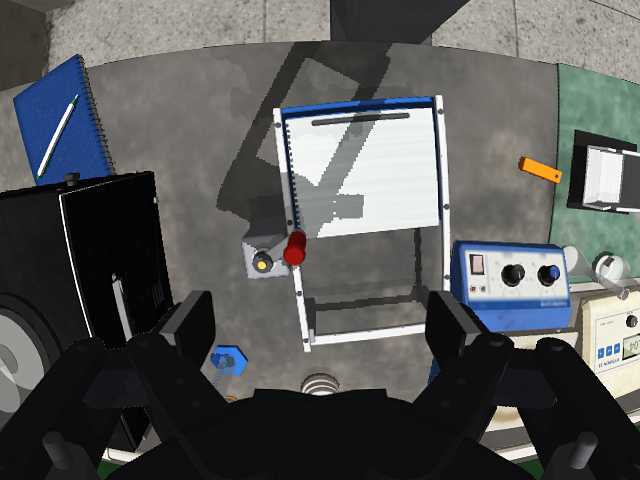

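Wrist view: hub (262,264), red handle top (297,240), gate nearly shut, bar B (541,169). No bar shows near the black case.

Run:
```python
from h import *
import pickle
s=pickle.load(open("s1.pkl","rb"));np.set_printoptions(precision=3,suppress=True)
for z in(.12,.13,.14):print("hub",atz(wray(s,262,264),z))
print("handle top",atz(wray(s,297,240),.178),"bot",atz(wray(s,288,260),.12))
S=lambda x,y:ray("scene",200+x/2.8,180+y/2.8)
print(tri(S(682,265),wray(s,262,264)),tri(S(639,207),wray(s,297,240)))
print("barB ends",atz(wray(s,521,161),.007),atz(wray(s,561,176),.007))
for p in((283,107),(440,97),(341,237) ,(440,227)):print("gate corner",atz(wray(s,*p),.1))
print("rail end",atz(wray(s,307,350),.1),atz(wray(s,460,335),.1))
```

```text
hub [ 0.564 -0.278  0.12 ]
hub [ 0.56  -0.277  0.13 ]
hub [ 0.557 -0.275  0.14 ]
handle top [ 0.522 -0.238  0.178] bot [ 0.559 -0.251  0.12 ]
[ 0.563 -0.278  0.122] [ 0.525 -0.242  0.181]
barB ends [0.46  0.06  0.007] [0.477 0.134 0.007]
gate corner [ 0.407 -0.255  0.1  ]
gate corner [ 0.394 -0.095  0.1  ]
gate corner [ 0.541 -0.197  0.1  ]
gate corner [ 0.531 -0.09   0.1  ]
rail end [ 0.679 -0.235  0.1  ] [ 0.666 -0.05   0.1  ]
```

```bash
python3 -m jog '[[[-25,-25,45],[0,0,0],85],[[0,0,50],[0,0,0],85],[[0,0,50],[0,0,0],85],[[0,0,50],[0,0,0],85],[[0,0,0],[0,0,0],20],[[0,0,0],[0,0,0],15],[[0,0,0],[0,0,0],15],[[0,0,0],[0,0,0],10],[[0,0,0],[0,0,0],10],[[0,0,0],[0,0,0],10]]' 30
python3 - <<'E'
from bench import *
import cv2,pickle
s=observe();c=capture("wrist");cv2.imwrite("pics/w2.png",c["color"][:,:,::-1]);print(s["qpos"],s["eef_pos"],s["ft_force"],s["moment"])
E
```

```text
clock: 3.3
eef_pos: [0.5295, -0.2407, 0.145]
orientation: [0.003, 1.0, -0.001, 0.003]
ft_force: [-0.3, 0.4, 7.3]
gripper_width: 0.0174
grip_force: 29.0
[-4.99330087e-01  3.89764945e-01  1.61426152e+00  1.52784834e-04
  1.13176295e+00 -2.06432330e+00] [ 0.52948135 -0.24066904  0.14501558] [-0.26694223  0.35550334  7.28197194] [ 0.05629138 -0.01197828 -0.06076746]
```

View pics/w2.png

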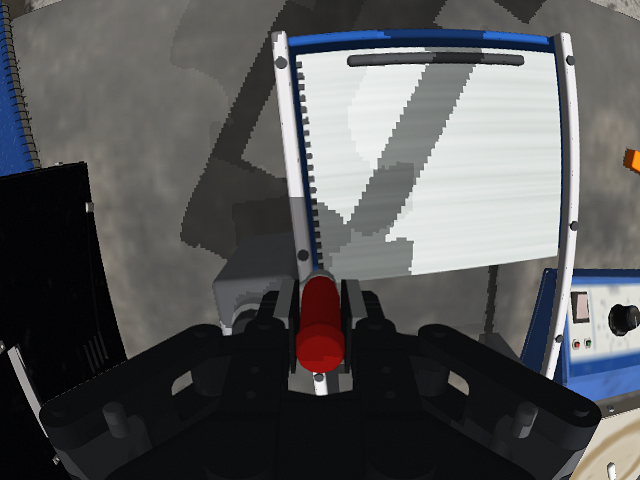

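The handle is gripped at 17.4 mm. I'll turn a first half turn clockwise in 15° chords.

```bash
python3 -m jog '[[[-9.7,6.7,-4],[0,0,0],10],[[-11.1,3.9,0],[0,0,0],10],[[-11.7,0.9,0],[0,0,0],10],[[-11.6,-2.1,0],[0,0,0],10],[[-10.6,-5.1,0],[0,0,0],10],[[-8.9,-7.6,0],[0,0,0],10]]'; python3 -m jog '[[[-6.7,-9.7,0],[0,0,0],10],[[-3.9,-11.1,0],[0,0,0],10],[[-0.9,-11.7,0],[0,0,0],10],[[2.1,-11.6,0],[0,0,0],10],[[5.1,-10.6,0],[0,0,0],10],[[7.6,-8.9,0],[0,0,0],10]]'
```

```text
clock: 3.95
eef_pos: [0.5875, -0.2444, 0.1453]
orientation: [0.003, 1.0, -0.0, -0.004]
ft_force: [-9.4, -3.3, -0.8]
gripper_width: 0.0171
grip_force: 31.0
clock: 4.55
eef_pos: [0.5885, -0.3076, 0.1457]
orientation: [0.003, 1.0, -0.0, 0.001]
ft_force: [4.7, 2.3, -8.8]
gripper_width: 0.0168
grip_force: 30.7
```

```bash
python3 -m jog '[[[9.7,-6.7,0],[0,0,0],10],[[11.1,-3.9,0],[0,0,0],10],[[11.7,-0.9,0],[0,0,0],10],[[11.6,2.1,0],[0,0,0],10],[[10.6,5.1,0],[0,0,0],10],[[8.9,7.6,0],[0,0,0],10],[[6.7,9.7,0],[0,0,0],10],[[3.9,11.1,0],[0,0,0],10],[[0.9,11.7,0],[0,0,0],10],[[-2.1,11.6,0],[0,0,0],10],[[-5.1,10.6,0],[0,0,0],10],[[-7.6,8.9,0],[0,0,0],10]]'; python3 -m jog '[[[-9.7,6.7,0],[0,0,0],10],[[-11.1,3.9,0],[0,0,0],10],[[-11.7,0.9,0],[0,0,0],10],[[-11.6,-2.1,0],[0,0,0],10],[[-10.6,-5.1,0],[0,0,0],10],[[-8.9,-7.6,0],[0,0,0],10],[[-6.7,-9.7,0],[0,0,0],10],[[-3.9,-11.1,0],[0,0,0],10],[[-0.9,-11.7,0],[0,0,0],10],[[2.1,-11.6,0],[0,0,0],10],[[5.1,-10.6,0],[0,0,0],10],[[7.6,-8.9,0],[0,0,0],10]]'
```

```text
clock: 5.75
eef_pos: [0.5278, -0.2412, 0.1457]
orientation: [0.003, 1.0, -0.002, 0.0]
ft_force: [1.6, -10.0, -14.6]
gripper_width: 0.017
grip_force: 30.6
clock: 6.95
eef_pos: [0.5888, -0.3073, 0.1458]
orientation: [0.003, 1.0, -0.0, 0.001]
ft_force: [4.9, 2.8, -11.0]
gripper_width: 0.0172
grip_force: 30.7
```

```bash
python3 -m jog '[[[9.7,-6.7,3],[0,0,0],10],[[11.1,-3.9,0],[0,0,0],10],[[11.7,-0.9,0],[0,0,0],10],[[11.6,2.1,0],[0,0,0],10],[[10.6,5.1,0],[0,0,0],10],[[8.9,7.6,0],[0,0,0],10],[[6.7,9.7,0],[0,0,0],10],[[3.9,11.1,0],[0,0,0],10],[[0.9,11.7,0],[0,0,0],10],[[-2.1,11.6,0],[0,0,0],10],[[-5.1,10.6,0],[0,0,0],10],[[-7.6,8.9,0],[0,0,0],10]]'; python3 -m jog '[[[-9.7,6.7,0],[0,0,0],10],[[-11.1,3.9,0],[0,0,0],10],[[-11.7,0.9,0],[0,0,0],10],[[-11.6,-2.1,0],[0,0,0],10],[[-10.6,-5.1,0],[0,0,0],10],[[-4.5,-3.8,0],[0,0,0],10]]'
```

```text
clock: 8.15
eef_pos: [0.5276, -0.2416, 0.1451]
orientation: [0.003, 1.0, -0.002, 0.001]
ft_force: [-1.2, -5.4, 6.2]
gripper_width: 0.0171
grip_force: 31.6
clock: 8.75
eef_pos: [0.5857, -0.2424, 0.1449]
orientation: [0.003, 1.0, -0.002, -0.001]
ft_force: [-8.6, -4.1, 11.2]
gripper_width: 0.0173
grip_force: 31.9
```

```bash
python3 -m jog '[[[-4.4,-3.8,0],[0,0,0],10],[[0,0,0],[0,0,0],10]]'; python3 -m jog '[[[-3.5,-4.8,0],[0,0,0],10],[[0,0,0],[0,0,0],10]]'
```

```text
clock: 8.95
eef_pos: [0.5896, -0.2462, 0.1449]
orientation: [0.003, 1.0, -0.002, -0.001]
ft_force: [-7.2, -6.9, 10.0]
gripper_width: 0.0173
grip_force: 31.8
clock: 9.15
eef_pos: [0.5928, -0.2502, 0.1449]
orientation: [0.003, 1.0, -0.002, -0.001]
ft_force: [-8.1, -3.5, 9.5]
gripper_width: 0.0175
grip_force: 31.8
```

```bash
python3 -m jog '[[[-5.4,-10.4,0],[0,0,0],10],[[0,0,0],[0,0,0],10]]'; python3 -m jog '[[[-2.5,-11.5,0],[0,0,0],10],[[0,0,0],[0,0,0],10]]'
```

```text
clock: 9.35
eef_pos: [0.5983, -0.2603, 0.1449]
orientation: [0.003, 1.0, -0.001, -0.001]
ft_force: [-6.6, -2.8, 10.0]
gripper_width: 0.0173
grip_force: 31.8
clock: 9.55
eef_pos: [0.601, -0.2711, 0.1449]
orientation: [0.003, 1.0, -0.001, -0.001]
ft_force: [-6.4, -1.2, 10.1]
gripper_width: 0.0172
grip_force: 31.8
```

```bash
python3 -m jog '[[[0.2,-5.9,0],[0,0,0],10],[[0,0,0],[0,0,0],10]]';  python3 -m jog '[[[0.8,-5.8,0],[0,0,0],10],[[0,0,0],[0,0,0],10]]'
```

```text
clock: 9.75
eef_pos: [0.6011, -0.2731, 0.1449]
orientation: [0.003, 1.0, 0.003, -0.001]
ft_force: [-4.9, 8.5, 11.1]
gripper_width: 0.0173
grip_force: 32.0
clock: 9.95
eef_pos: [0.6009, -0.274, 0.1449]
orientation: [0.003, 1.0, 0.007, -0.0]
ft_force: [-2.1, 18.9, 14.6]
gripper_width: 0.017
grip_force: 32.9
```

That's the stop: force rose to 19 N at a crank bearing of about 0°. Now a quarter turn back.

```bash
python3 -m jog '[[[0,9,-3],[0,0,0],10],[[1.5,11.6,0],[0,0,0],10],[[4.5,10.9,0],[0,0,0],10],[[7.2,9.3,0],[0,0,0],10],[[9.3,7.2,0],[0,0,0],10],[[10.9,4.5,0],[0,0,0],10],[[11.6,1.5,0],[0,0,0],10],[[0,0,0],[0,0,0],10],[[0,0,0],[0,0,0],10]]'
```

```text
clock: 10.85
eef_pos: [0.556, -0.2315, 0.1454]
orientation: [0.003, 1.0, -0.003, -0.0]
ft_force: [-1.2, -10.9, -6.1]
gripper_width: 0.0172
grip_force: 31.2
```

```bash
python3 -m jog '[[[0,-3,0],[0,0,0],50],[[0,0,0],[0,0,0],50],[[0,0,0],[0,0,0],50],[[0,0,0],[0,0,0],50],[[0,0,-40],[0,0,0],50],[[0,0,-50],[0,0,0],50],[[0,0,-50],[0,0,0],50],[[0,0,-50],[0,0,0.15],50],[[0,0,0],[0,0,0.15],50],[[0,0,0],[0,0,0.15],50],[[0,0,0],[0,0,0.15],50],[[0,0,0],[0,0,0.15],50]]';python3 -m jog '[[[0,0,0],[0,0,0.15],50],[[0,0,0],[0,0,0.15],50],[[0,0,0],[0,0,0.15],50],[[0,0,0],[0,0,0.15],50],[[0,0,0],[0,0,0.15],50],[[0,0,0],[0,0,0.08],50],[[0,0,0],[0,0,0],50]]'
python3 - <<'E'
from bench import *
import cv2,pickle
s=observe();c=capture("wrist");cv2.imwrite("pics/w3.png",c["color"][:,:,::-1]);pickle.dump(s,open("s3.pkl","wb"));print(s["qpos"],s["eef_pos"],s["orientation"])
E
```

```text
clock: 12.05
eef_pos: [0.5568, -0.23, 0.3364]
orientation: [0.372, 0.928, 0.0, 0.0]
ft_force: [0.2, 0.2, -0.1]
gripper_width: 0.05
grip_force: 0.0
clock: 12.75
eef_pos: [0.5568, -0.2301, 0.3361]
orientation: [0.712, 0.702, 0.0, 0.0]
ft_force: [-0.1, 1.3, 0.2]
gripper_width: 0.0499
grip_force: 0.0
[-4.62185678e-01  2.87358280e-01  1.27316615e+00  2.62571659e-04
  1.58097152e+00 -4.47635718e-01] [ 0.55677379 -0.23011467  0.33607585] [7.12231263e-01 7.01944876e-01 1.39865371e-04 3.13551138e-06]
```

View pics/w3.png

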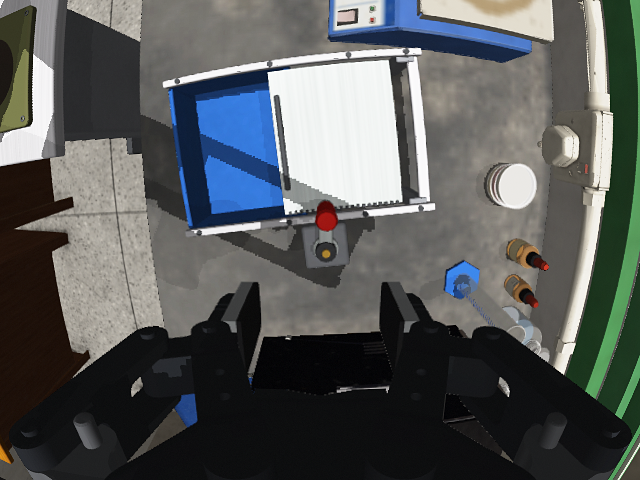

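The gate is open and the handle stands at about +y of the hub (325,215). Something orange shows at the far bottom left (5,450), so I'll locate it.

Run:
```python
from h import *
import pickle
np.set_printoptions(precision=3,suppress=True)
s=pickle.load(open("s3.pkl","rb"));print(atz(wray(s,5,450),.007))
f,cx,cy,r,t=CAM["scene"]
for n in("w3","w1","scene0","side0"):
    im=cv2.imread(f"pics/{n}.png");h=cv2.cvtColor(im,cv2.COLOR_BGR2HSV)
    m=cv2.inRange(h,(8,190,190),(20,255,255))
    k,_,st,c=cv2.connectedComponentsWithStats(m)
    for i in range(1,k):
        if st[i,4]>8:print(n,st[i],c[i])
```

```text
[-0.341 -0.901  0.007]
w3 [  0 447  10  16  64] [  2.938 455.594]
w1 [523 158  39  25 469] [541.375 169.893]
side0 [267 334  19  17  35] [275.657 344.029]
side0 [234 374  12  10  13] [239.538 378.154]
```

That ray lands off the bench at x = -0.34, so it is not a bar. Two bars, then. On to bar B.

```bash
python3 -m jog '[[[46,-12.5,0],[0,0,0],50],[[46,-12.5,0],[0,0,0],50],[[46,-12.5,0],[0,0,0],50],[[46,-12.5,0],[0,0,0],50],[[46,-12.5,0],[0,0,0],50],[[46,-12.5,0],[0,0,0],50],[[46,-12.5,0],[0,0,0],50],[[0,0,50],[0,0,0],50],[[0,0,50],[0,0,0],50],[[0,0,0],[0,0,0],50],[[0,0,0],[0,0,0],50]]'
python3 - <<'E'
from bench import *
import cv2,pickle
s=observe();c=capture("wrist");cv2.imwrite("pics/w4.png",c["color"][:,:,::-1]);pickle.dump(s,open("s4.pkl","wb"));print(s["qpos"],s["eef_pos"],s["orientation"])
E
```

```text
clock: 13.9
eef_pos: [0.4738, 0.0928, 0.2362]
orientation: [0.712, 0.702, -0.001, -0.001]
ft_force: [1.0, -0.2, 0.5]
gripper_width: 0.0502
grip_force: 0.0
[1.05884107e-01 1.74476324e-01 1.68026001e+00 2.28964203e-05
 1.28844053e+00 1.19459093e-01] [0.47381265 0.09280344 0.23615114] [ 7.11891961e-01  7.02288550e-01 -6.12677605e-04 -5.02175764e-04]
```

View pics/w4.png

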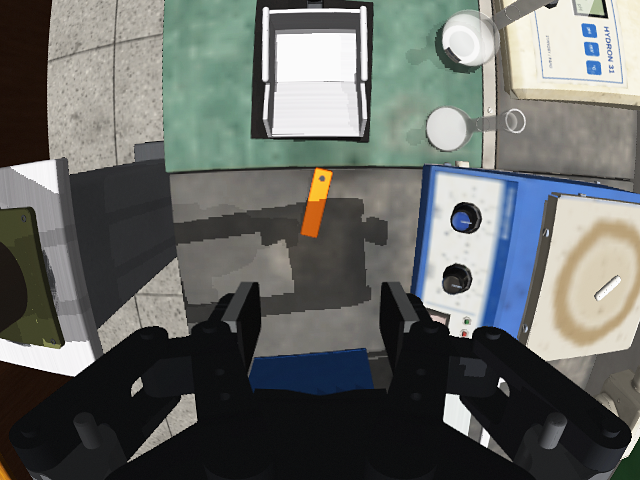

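Bar B corners: (316,167), (333,170), (318,238), (301,234). Scoop lip corners: (268,137) and (367,136). The blue box behind is the hopper.

Run:
```python
from h import *
import pickle
np.set_printoptions(precision=4,suppress=True)
s=pickle.load(open("s4.pkl","rb"))
P=np.array([atz(wray(s,*p),.014) for p in((316,167),(333,170),(318,238),(301,234))]);print(P,P.mean(0))
d=(P[0]+P[1]-P[2]-P[3])/2;print(np.linalg.norm(d),np.degrees(np.arctan2(d[1],d[0])))
for p,z in(((268,137),.036),((367,136),.036),((251,139),.003),((369,142),.003),((266,8),.059),((357,10),.059)):print(p,atz(wray(s,*p),z))
```

```text
[[0.4696 0.1304 0.014 ]
 [0.4863 0.1272 0.014 ]
 [0.4705 0.0581 0.014 ]
 [0.4532 0.0626 0.014 ]] [0.4699 0.0946 0.014 ]
0.0703520907435078 76.77950281566537
(268, 137) [0.4262 0.1612 0.036 ]
(367, 136) [0.5172 0.1607 0.036 ]
(251, 139) [0.404  0.1601 0.003 ]
(369, 142) [0.5233 0.1548 0.003 ]
(266, 8) [0.4288 0.2782 0.059 ]
(357, 10) [0.5077 0.2743 0.059 ]
```

```bash
python3 -m jog '[[[1.7,-3.8,32],[0,0,0],50],[[0,0,50],[0,0,0.108],50],[[0,0,50],[0,0,0.108],50],[[0,0,50],[0,0,0],50],[[0,0,35],[0,0,0],50],[[0,0,15],[0,0,0],50],[[0,0,0],[0,0,0],12],[[0,0,0],[0,0,0],12],[[0,0,0],[0,0,0],12],[[0,0,0],[0,0,0],12],[[0,0,0],[0,0,0],12],[[0,0,-20],[0,0,0],12]]' 30;python3 -m jog '[[[0,0,-50],[0,0,0],12],[[0,0,-40],[0,0,-0.11],12],[[0,0,0],[0,0,-0.12],12],[[0,0,0],[0,0,0],12]]'
```

```text
clock: 15.15
eef_pos: [0.4696, 0.0943, 0.0239]
orientation: [0.784, 0.621, -0.001, -0.0]
ft_force: [0.2, 0.5, -0.7]
gripper_width: 0.0169
grip_force: 30.8
clock: 15.55
eef_pos: [0.4714, 0.0946, 0.1163]
orientation: [0.707, 0.707, 0.002, 0.002]
ft_force: [-0.4, 0.8, -0.7]
gripper_width: 0.0172
grip_force: 30.8
```

```bash
python3 -m jog '[[[46,-3.5,0],[0,0,0],12],[[46,-3.5,0],[0,0,0],12],[[45.5,-3.4,0],[0,0,0],12],[[0,0,40],[0,0,0],12],[[0,0,35],[0,0,0],12],[[0,0,12],[0,0,0],12],[[0,0,0],[0,0,0],12],[[0,0,0],[0,0,0],24],[[0,0,0],[0,0,0],24],[[0,0,0],[0,0,0],24],[[0,0,-40],[0,0,0],24],[[0,0,-50],[0,0,0],24]]';python3 -m jog '[[[0,0,-50],[0,0,0],40],[[0,0,-50],[0,0,0],40],[[0,0,-20],[0,0,0],40],[[0,0,0],[0,0,0],40]]'
python3 - <<'E'
from bench import *
import cv2,pickle
s=observe();c=capture("wrist");cv2.imwrite("pics/w5.png",c["color"][:,:,::-1]);pickle.dump(s,open("s5.pkl","wb"));print(s["qpos"],s["eef_pos"],s["orientation"])
E
```

```text
clock: 16.75
eef_pos: [0.4585, 0.231, 0.1169]
orientation: [0.708, 0.706, -0.002, -0.001]
ft_force: [0.6, 0.5, -0.3]
gripper_width: 0.0241
grip_force: 0.0
clock: 17.15
eef_pos: [0.4627, 0.2328, 0.2425]
orientation: [0.708, 0.707, 0.005, 0.002]
ft_force: [0.6, 0.1, -0.1]
gripper_width: 0.0398
grip_force: 0.0
[3.84592061e-01 2.12441150e-01 1.61261310e+00 2.15052572e-05
 1.30528318e+00 3.86134914e-01] [0.46268461 0.23280417 0.24251412] [0.7076428  0.70654795 0.00518732 0.00218209]
```

View pics/w5.png

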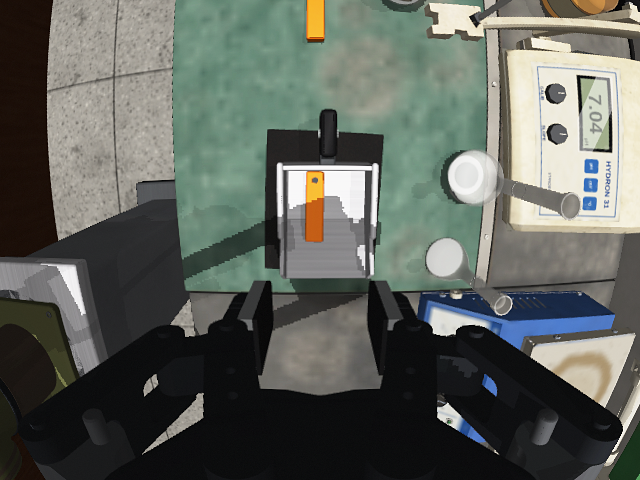

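Bar B lies in the scoop at (315,207). The scoop grip is at (328,133) and bar A shows at the top (316,20). Now bar A.

```bash
python3 -m jog '[[[45,0,0],[0,0,0],50],[[45,0,0],[0,0,0],50],[[45,0,0],[0,0,0],50],[[45,0,0],[0,0,0],50],[[25,0,0],[0,0,0],50],[[0,0,0],[0,0,0],50],[[0,0,0],[0,0,0],50]]'
python3 - <<'E'
from bench import *
import cv2,pickle
s=observe();c=capture("wrist");cv2.imwrite("pics/w6.png",c["color"][:,:,::-1]);pickle.dump(s,open("s6.pkl","wb"));print(s["qpos"],s["eef_pos"],s["orientation"])
E
```

```text
clock: 17.9
eef_pos: [0.4591, 0.4362, 0.2348]
orientation: [0.707, 0.707, -0.002, 0.0]
ft_force: [-0.4, 0.0, -0.2]
gripper_width: 0.0498
grip_force: 0.0
[ 6.93463435e-01  3.87744761e-01  1.36988430e+00 -6.11635234e-04
  1.38829549e+00  6.93514182e-01] [0.4591235  0.43619571 0.23482793] [ 7.07083325e-01  7.07126856e-01 -2.18439719e-03  1.00558373e-04]
```

View pics/w6.png

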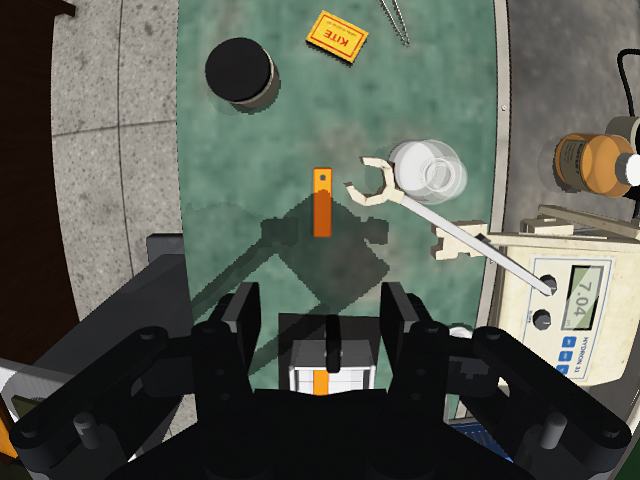

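Bar A: corners (314,168), (331,168), (331,236), (315,237). A clamp arm reaches near it at (370,183), so I need its height before going down.

```bash
python3 - <<'E'
from h import *
import pickle
np.set_printoptions(precision=4,suppress=True)
s=pickle.load(open("s6.pkl","rb"))
P=np.array([atz(wray(s,*p),.014) for p in((314,168),(331,168),(331,236),(315,237))]);print(P.mean(0))
d=(P[0]+P[1]-P[2]-P[3])/2;print(np.linalg.norm(d),np.degrees(np.arctan2(d[1],d[0])))
S=lambda x,y:ray("scene",200+x/2.8,180+y/2.8)
D=lambda x,y:ray("side",205+x/2.605,170+y/2.609)
def both(a,b,n):
    X=tri(a,b);r=[np.linalg.norm(np.cross(X-o,d)) for o,d in(a,b)];print(n,X,r)
both(S(250,92),wray(s,385,190),"clampSW");both(D(45,222),wray(s,385,190),"clamp side45")
both(D(128,267),wray(s,385,190),"clamp side128");both(S(345,15),wray(s,550,287),"endSW")
both(D(128,267),wray(s,550,287),"endside")
for z in(.1,.2,.3):print(atz(wray(s,347,195),z),atz(wray(s,385,190),z))
E
python3 - <<'E'
import cv2
a=cv2.imread("pics/side0.png")[225:355,190:320];b=cv2.imread("pics/scene0.png")[170:260,230:350]
import numpy as np
a=cv2.resize(a,(390,390),interpolation=cv2.INTER_CUBIC);b=cv2.resize(b,(400,300),interpolation=cv2.INTER_CUBIC)
o=np.zeros((390,790,3),np.uint8);o[:,:390]=a;o[:300,390:]=b;cv2.imwrite("pics/arm.png",o)
E
```

```text
[0.4608 0.4375 0.014 ]
0.06950525856932178 90.47741602588873
clampSW [0.5488 0.4361 0.0568] [np.float64(0.038416288196576116), np.float64(0.038416288213915885)]
clamp side45 [0.5098 0.4981 0.2401] [np.float64(0.030302174550692115), np.float64(0.030302174564369795)]
clamp side128 [0.4893 0.4753 0.1935] [np.float64(0.002427998419572224), np.float64(0.0024279984206684326)]
endSW [0.6805 0.3771 0.1383] [np.float64(0.029734054365843383), np.float64(0.029734054371232214)]
endside [0.5551 0.4205 0.1845] [np.float64(0.043058220190083325), np.float64(0.04305822019788705)]
[0.4788 0.4589 0.1   ] [0.5079 0.4631 0.1   ]
[0.4718 0.4746 0.2   ] [0.4904 0.4772 0.2   ]
[0.4647 0.4903 0.3   ] [0.4729 0.4914 0.3   ]
```

View pics/arm.png

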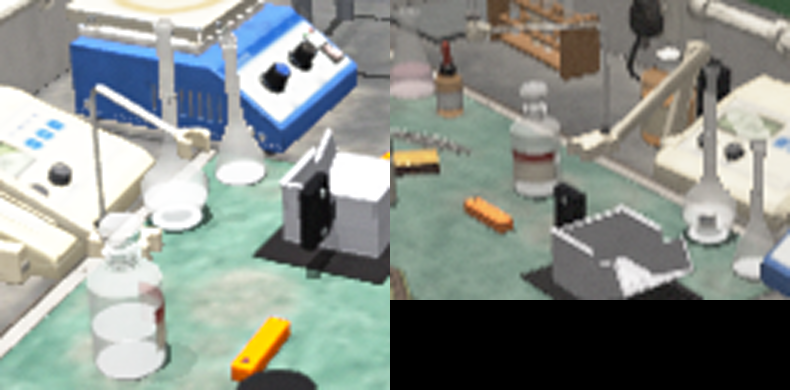

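The jaws triangulate to (0.489, 0.475, 0.19), right above bar A's far end. So I'll grip the near part of the bar with the hand leaning about 25° back towards -y.

```bash
python3 -m jog '[[[-40,1.5,0],[0,0,0],50],[[0,0,0],[0,0.145,0],50],[[0,0,0],[0,0.145,0],50],[[0,0,0],[0,0.146,0],50],[[0,0,0],[0,0,0],50],[[0,0,0],[0,0,0],50]]'
python3 - <<'E'
from bench import *
from h import *
s=observe();print(s["qpos"]);M=R.from_quat(s["orientation"]).as_matrix();print(M.round(3),s["eef_pos"])
print("to .418,.05",M.T@(np.array([.4608,.418,.05])-s["eef_pos"])*1000,"then down",M.T@np.array([0,0,-41.]))
E
```

```text
clock: 18.55
eef_pos: [0.4618, 0.3944, 0.2367]
orientation: [0.692, 0.689, 0.152, -0.152]
ft_force: [-0.5, 0.0, -0.3]
gripper_width: 0.0498
grip_force: 0.0
[0.39582503 0.25490865 1.66245768 0.4513111  1.0912577  0.21713394]
[[ 0.005  1.     0.001]
 [ 0.908 -0.005  0.42 ]
 [ 0.42  -0.001 -0.908]] [0.46181274 0.39439239 0.23668395]
to .418,.05 [-56.94562123  -0.88598128 179.34785776] then down [-17.21110351   0.05479449  37.21256392]
```

```bash
python3 -m jog '[[[-14.2,-0.3,45],[0,0,0],50],[[-14.2,-0.3,45],[0,0,0],50],[[-14.2,-0.3,45],[0,0,0],50],[[-14.3,0,44.3],[0,0,0],50],[[-8.6,0,18.6],[0,0,0],50],[[-8.6,0,18.6],[0,0,0],50],[[0,0,0],[0,0,0],50],[[0,0,0],[0,0,0],12],[[0,0,0],[0,0,0],12],[[0,0,0],[0,0,0],12],[[0,0,0],[0,0,0],12],[[0,0,0],[0,0,0],12]]' 60; python3 -m jog '[[[8.4,0,-18.2],[0,0,0],12],[[0,0,0],[0,0,0],12]]'
```

```text
clock: 19.75
eef_pos: [0.4619, 0.422, 0.0112]
orientation: [0.691, 0.69, 0.155, -0.153]
ft_force: [-0.2, 0.7, 6.5]
gripper_width: 0.0152
grip_force: 59.2
clock: 19.95
eef_pos: [0.4622, 0.4215, 0.0316]
orientation: [0.69, 0.69, 0.155, -0.152]
ft_force: [0.1, 0.7, -1.0]
gripper_width: 0.0155
grip_force: 58.6
```

```bash
python3 -m jog '[[[21,0,-45],[0,0,0],12],[[21,0,-45],[0,0,0],12],[[-37.3,3.4,-17.3],[0,0,0],12],[[-37.3,3.4,-17.3],[0,0,0],12],[[-37.3,3.4,-17.3],[0,0,0],12],[[-37.3,3.4,-17.3],[0,0,0],12],[[-37.3,3.4,-17.3],[0,0,0],12],[[0,0,0],[0,0,0],12],[[0,0,0],[0,0,0],12]]'
python3 - <<'E'
from bench import *
from h import *
s=observe();print(s["qpos"]);M=R.from_quat(s["orientation"]).as_matrix();print(s["eef_pos"],s["gripper_width"])
print("to place",M.T@(np.array([.479,.216,.043])-s["eef_pos"])*1000)
E
```

```text
clock: 20.85
eef_pos: [0.4779, 0.2146, 0.1282]
orientation: [0.692, 0.689, 0.153, -0.153]
ft_force: [-0.7, 0.8, -0.6]
gripper_width: 0.0149
grip_force: 58.7
[ 0.03253441  0.33476981  1.88283823  0.53398116  0.97864214 -0.27846407]
[0.47788319 0.21461927 0.12817643] 0.01491993759773987
to place [-34.73764004   1.15380766  77.78266946]
```

```bash
python3 -m jog '[[[-17.5,0.6,39],[0,0,0],12],[[-9,0.5,20],[0,0,0],12],[[-8,0,18.8],[0,0,0],12],[[0,0,0],[0,0,0],12],[[0,0,0],[0,0,0],24],[[0,0,0],[0,0,0],24],[[0,0,0],[0,0,0],24],[[17.5,0,-39],[0,0,0],24],[[21,0,-45],[0,0,0],24],[[21,0,-45],[0,-0.145,0],24],[[0,0,-20],[0,-0.145,0],24],[[0,0,0],[0,-0.146,0],50]]' 30;python3 -m jog '[[[0,0,0],[0,0,0],50],[[0,0,0],[0,0,0],50]]'
python3 - <<'E'
from bench import *
import cv2,pickle
s=observe();c=capture("wrist");cv2.imwrite("pics/w7.png",c["color"][:,:,::-1]);pickle.dump(s,open("s7.pkl","wb"));print(s["qpos"],s["eef_pos"],s["orientation"])
E
```

```text
clock: 22.05
eef_pos: [0.4821, 0.2107, 0.2022]
orientation: [0.707, 0.707, 0.012, -0.005]
ft_force: [-0.2, 0.4, -1.5]
gripper_width: 0.0372
grip_force: 0.0
clock: 22.25
eef_pos: [0.4775, 0.2124, 0.1961]
orientation: [0.705, 0.709, 0.009, -0.011]
ft_force: [0.1, -0.4, -0.7]
gripper_width: 0.0499
grip_force: 0.0
[0.31855722 0.26115662 1.67151577 0.02888337 1.20338211 0.30199805] [0.47747867 0.21243739 0.19610306] [ 0.70482386  0.70924864  0.00863382 -0.01073074]
```

View pics/w7.png

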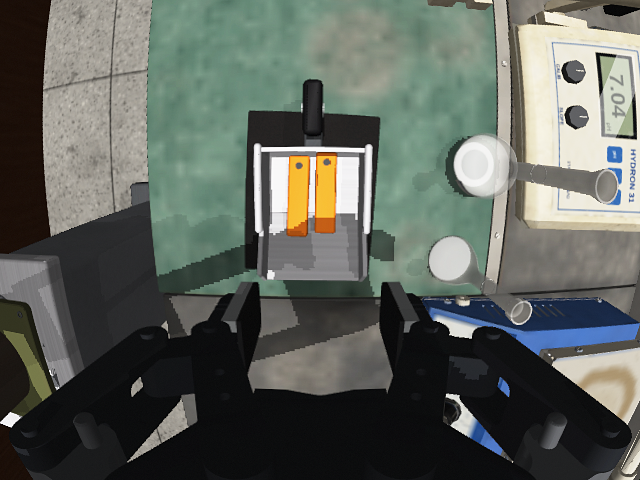

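Both bars lie in the scoop at (298,195) and (325,192). The grip plate is centred near (313,108). I'll compute the grip, and run a looser orange scan to be sure no bar is missed.

Run:
```python
from h import *
import pickle
np.set_printoptions(precision=4,suppress=True)
s=pickle.load(open("s7.pkl","rb"))
for p in((313,82),(313,135),(303,108),(323,108)):print("griptop",p,atz(wray(s,*p),.083))
for p in((267,279),(365,279)):print("lip",atz(wray(s,*p),.036))
M=R.from_quat(s["orientation"]).as_matrix();print(M.round(3))
for n in("scene0","w1","w3"):
    h=cv2.cvtColor(cv2.imread(f"pics/{n}.png"),cv2.COLOR_BGR2HSV);m=cv2.inRange(h,(7,170,110),(19,255,255))
    k,_,st,c=cv2.connectedComponentsWithStats(m)
    for i in range(1,k):
        if st[i,4]>5:
            od=ray("scene",*c[i]) if n=="scene0" else wray(pickle.load(open("s%s.pkl"%n[1],"rb")),*c[i])
            print(n,st[i],atz(od,.007))
```

```text
griptop (313, 82) [0.4713 0.3211 0.083 ]
griptop (313, 135) [0.4715 0.2838 0.083 ]
griptop (303, 108) [0.4645 0.3027 0.083 ]
griptop (323, 108) [0.4783 0.3027 0.083 ]
lip [0.4302 0.1618 0.036 ]
lip [0.5164 0.1625 0.036 ]
[[-0.006  1.    -0.003]
 [ 1.     0.006  0.027]
 [ 0.027 -0.003 -1.   ]]
scene0 [253 231  13   8  23] [0.4564 0.4326 0.007 ]
scene0 [317 265  14  12  28] [0.4641 0.087  0.007 ]
w1 [522 158  40  25 492] [0.4703 0.0963 0.007 ]
w3 [  0 445  11  19  92] [-0.3713 -0.9352  0.007 ]
```

```bash
python3 -m jog '[[[45,-3,0],[0,-0.02,0],50],[[45.5,-3,0],[0,0,0],50],[[0,0,40],[0,0,0],50],[[0,0,0],[0,0,0],50],[[0,0,0],[0,0,0],50]]';python3 - <<'E'
from bench import *
from h import *
s=observe();M=R.from_quat(s["orientation"]).as_matrix();print(M.round(4),s["eef_pos"])
print("to",M.T@(np.array([.4715,.303,.039])-s["eef_pos"])*1000)
E
```

```text
clock: 22.8
eef_pos: [0.4707, 0.2995, 0.1555]
orientation: [0.707, 0.707, -0.002, -0.004]
ft_force: [0.0, 0.3, -0.4]
gripper_width: 0.0495
grip_force: 0.0
[[-6.0e-04  1.0e+00 -8.1e-03]
 [ 1.0e+00  7.0e-04  3.5e-03]
 [ 3.5e-03 -8.1e-03 -1.0e+00]] [0.47073571 0.29950837 0.15554157]
to [  3.08373606   1.71393196 116.54297769]
```

```bash
python3 -m jog '[[[3,1,40],[0,0,0],50],[[0,0,40],[0,0,0],50],[[0,0,36],[0,0,0],50],[[0,0,0],[0,0,0],50],[[0,0,0],[0,0,0],8],[[0,0,0],[0,0,0],8],[[0,0,0],[0,0,0],8],[[0,0,0],[0,0,0],8],[[0,0,0],[0,0,0],8],[[0,0,0],[0,0,0],8]]' 100;python3 -m jog '[[[0,0,-10],[0,0,0],8],[[0,0,-10],[0,0,0],8],[[0,0,0],[0,0,0],8],[[0,0,0],[0,0,0],8]]'
```

```text
clock: 23.8
eef_pos: [0.4743, 0.3062, 0.0435]
orientation: [0.706, 0.708, 0.003, -0.002]
ft_force: [0.1, -0.9, 6.1]
gripper_width: 0.013
grip_force: 97.8
clock: 24.2
eef_pos: [0.4728, 0.3057, 0.0616]
orientation: [0.706, 0.708, 0.001, -0.003]
ft_force: [-0.3, 0.6, -2.4]
gripper_width: 0.0128
grip_force: 97.4
```

Scoop lifted, about 2.4 N. I'll raise it level, yaw it to match the hopper and carry it over with gentle acceleration.

```bash
python3 -m jog '[[[0,0,-10],[0,0,0],8],[[0,0,-25],[0,0,0],8],[[0,0,-35],[0,0,-0.03],8],[[0,0,-35],[0,0,-0.03],8],[[0,0,-23],[0,0,-0.03],8],[[0,0,-10],[0,0,-0.03],8],[[0,0,0],[0,0,0],8]]';python3 -m jog '[[[-10,-2.4,0],[0,0,0],8],[[-20,-4.8,0],[0,0,0],8],[[-30,-7.2,0],[0,0,0],8],[[-30,-7.2,0],[0,0,0],8],[[-30,-7.2,0],[0,0,0],8],[[-30,-7.2,0],[0,0,0],8],[[-30,-7.2,0],[0,0,0],8],[[-30,-7.2,0],[0,0,0],8],[[-30,-7.2,0],[0,0,0],8],[[-25,-6,0],[0,0,0],8],[[-15,-3.6,0],[0,0,0],8],[[-7,-1.8,0],[0,0,0],8]]';python3 -m jog '[[[0,0,0],[0,0,0],8],[[0,0,0],[0,0,0],8]]'
python3 - <<'E'
from bench import *
from h import *
s=observe();M=R.from_quat(s["orientation"]).as_matrix();print(s["qpos"],s["moment"])
for x in (-.146,):print("lip",s["eef_pos"]+M@np.array([-.146,0,.0075]))
c=capture("wrist");cv2.imwrite("pics/w8.png",c["color"][:,:,::-1])
E
```

```text
clock: 24.9
eef_pos: [0.4737, 0.305, 0.2004]
orientation: [0.662, 0.749, 0.002, -0.003]
ft_force: [0.3, -0.2, -3.5]
gripper_width: 0.0129
grip_force: 97.6
clock: 26.1
eef_pos: [0.4375, 0.0097, 0.1957]
orientation: [0.663, 0.748, -0.001, -0.005]
ft_force: [0.2, 0.2, -2.0]
gripper_width: 0.0132
grip_force: 97.5
clock: 26.3
eef_pos: [0.4392, 0.0117, 0.1968]
orientation: [0.662, 0.749, 0.001, -0.004]
ft_force: [-0.4, -0.1, -1.5]
gripper_width: 0.0127
grip_force: 97.6
[-0.07440864  0.15250474  1.81949541  0.00613326  1.17494451 -0.19931119] [ 0.16671927 -0.00493246 -0.00885824]
lip [ 0.45698954 -0.1331734   0.18832297]
```

View pics/w8.png

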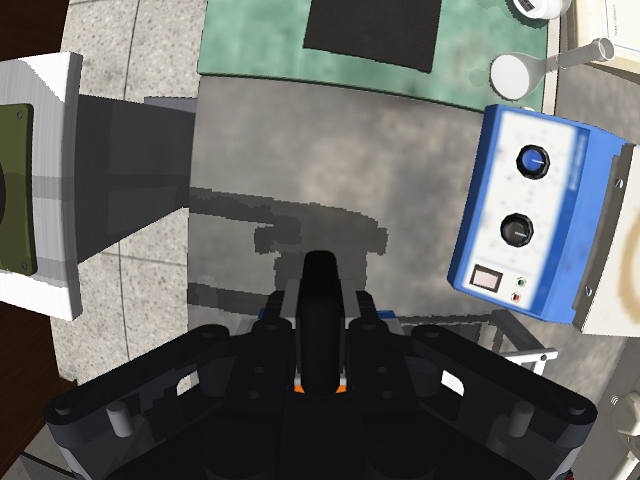

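Bars are still in, seen under the grip at (320,388), and the lip is over the mouth. I'll lower slightly and tilt slowly about the lip.

```bash
python3 -m jog '[[[0,0,12],[0,0,0],8],[[0,0,12],[0,0,0],8],[[-0.2,0,-4.4],[0,0.03,0],8],[[-0.2,0,-4.4],[0,0.03,0],8],[[-0.2,0,-4.4],[0,0.03,0],8],[[-0.2,0,-4.4],[0,0.03,0],8],[[-0.2,0,-4.4],[0,0.03,0],8],[[-0.2,0,-4.4],[0,0.03,0],8],[[-0.2,0,-4.4],[0,0.03,0],8],[[-0.2,0,-4.4],[0,0.03,0],8],[[-0.2,0,-4.4],[0,0.03,0],8],[[-0.2,0,-4.4],[0,0.03,0],8]]';python3 -m jog '[[[-0.2,0,-4.4],[0,0.03,0],8],[[-0.2,0,-4.4],[0,0.03,0],8],[[-0.2,0,-4.4],[0,0.03,0],8],[[-0.2,0,-4.4],[0,0.03,0],8],[[-0.2,0,-4.4],[0,0.03,0],8],[[-0.2,0,-4.4],[0,0.03,0],8],[[-0.2,0,-4.4],[0,0.03,0],8],[[-0.2,0,-4.4],[0,0.03,0],8],[[-0.2,0,-4.4],[0,0.03,0],8],[[0,0,0],[0,0,0],8]]'
cat > st.py <<'E'
from bench import *
from h import *
s=observe();M=R.from_quat(s["orientation"]).as_matrix();np.set_printoptions(precision=4,suppress=True)
print("q",s["qpos"],"m",s["moment"],"F",s["ft_force"])
print("lip",s["eef_pos"]+M@np.array([-.146,0,.0075]),"tilt",np.degrees(np.arccos(-M[2,2])))
E
python3 st.py
```

```text
clock: 27.55
eef_pos: [0.4408, 0.0037, 0.2169]
orientation: [0.654, 0.741, 0.101, -0.116]
ft_force: [-0.5, -0.5, -2.2]
gripper_width: 0.0129
grip_force: 97.7
clock: 28.55
eef_pos: [0.4436, -0.0154, 0.2517]
orientation: [0.636, 0.718, 0.188, -0.214]
ft_force: [0.1, -1.4, -1.8]
gripper_width: 0.0127
grip_force: 97.7
q [-0.5138  0.2611  1.684   0.4528  1.5673 -0.7226] m [-0.3686 -0.0576 -0.0417] F [ 0.1328 -1.4123 -1.752 ]
lip [ 0.4577 -0.1329  0.1658] tilt 33.047758538022514
```

```bash
python3 -m jog '[[[-2,0,-2],[0,0.03,0],8],[[-2,0,-2],[0,0.03,0],8],[[-2,0,-2],[0,0.03,0],8],[[0,0,0],[0,0,0],8],[[0,0,0],[0,0,0],8]]' >/dev/null;python3 st.py;python3 -m jog '[[[-2,0,-2],[0,0.03,0],8],[[-2,0,-2],[0,0.03,0],8],[[0,0,0],[0,0,0],8],[[0,0,0],[0,0,0],8]]'>/dev/null;python3 st.py
```

```text
q [-0.566   0.3042  1.6708  0.4967  1.6247 -0.7779] m [-0.3867 -0.0044  0.0176] F [ 0.1918 -0.0169 -1.9803]
lip [ 0.4573 -0.1322  0.1569] tilt 38.19040936469728
q [-0.5981  0.3353  1.6613  0.5233  1.6628 -0.8113] m [-0.4748 -0.0727 -0.0057] F [-0.6152  0.5273 -1.933 ]
lip [ 0.4573 -0.1319  0.1511] tilt 41.62146933542846
```

```bash
python3 -m jog '[[[-1,0,-3],[0,0.03,0],8],[[-1,0,-3],[0,0.03,0],8],[[0,0,0],[0,0,0],8],[[0,0,0],[0,0,0],8],[[0,0,0],[0,0,0],8]]' >/dev/null;python3 st.py;python3 -m jog '[[[-1,0,-3],[0,0.03,0],8],[[-1,0,-3],[0,0.03,0],8],[[0,0,0],[0,0,0],8],[[0,0,0],[0,0,0],8],[[0,0,0],[0,0,0],8]]'>/dev/null;python3 st.py
```

```text
q [-0.6267  0.3641  1.6488  0.5484  1.7058 -0.8383] m [-0.4789 -0.0669 -0.0088] F [-0.2136 -1.1039 -0.5403]
lip [ 0.4572 -0.1309  0.1484] tilt 45.03326592073887
q [-0.6535  0.3951  1.6366  0.572   1.7479 -0.8627] m [-0.4896 -0.0857  0.0284] F [-0.291  -0.036  -1.9782]
lip [ 0.4571 -0.1299  0.1454] tilt 48.4741816252435
```

```bash
cat >> st.py <<'E'
h=cv2.cvtColor(capture("scene")["color"],cv2.COLOR_RGB2HSV);m=cv2.inRange(h,(7,150,90),(19,255,255))
k,_,t,c=cv2.connectedComponentsWithStats(m)
print([(t[i,4],c[i].round()) for i in range(1,k) if t[i,4]>4])
E
python3 st.py
python3 -m jog '[[[-1,0,-3],[0,0.03,0],8],[[-1,0,-3],[0,0.03,0],8],[[0,0,0],[0,0,0],8],[[0,0,0],[0,0,0],8],[[0,0,0],[0,0,0],8],[[0,0,0],[0,0,0],8],[[0,0,0],[0,0,0],8]]' >/dev/null;python3 st.py
```

```text
q [-0.6535  0.3951  1.6366  0.572   1.7479 -0.8627] m [-0.4896 -0.0857  0.0284] F [-0.291  -0.036  -1.9782]
lip [ 0.4571 -0.1299  0.1454] tilt 48.4741816252435
[]
q [-0.6776  0.4265  1.6247  0.5942  1.7891 -0.8849] m [-0.5538 -0.0186 -0.0103] F [ 0.1799 -0.1736 -1.3638]
lip [ 0.4569 -0.1286  0.1428] tilt 51.88493628204068
[]
```

```bash
cat > av.py <<'E'
from bench import *
from h import *
F=[];m=[]
for i in range(4):
    s=observe();F.append(s["ft_force"]);m.append(s["moment"]);im=capture("side" if i%2 else "wrist")
    h=cv2.cvtColor(im["color"],cv2.COLOR_RGB2HSV);q=cv2.inRange(h,(7,150,90),(19,255,255))
    k,_,t,c=cv2.connectedComponentsWithStats(q);print([(t[j,4],c[j].round()) for j in range(1,k) if t[j,4]>6])
M=R.from_quat(s["orientation"]).as_matrix()
print(np.mean(F,0).round(2),np.mean(m,0).round(3),np.degrees(np.arccos(-M[2,2])))
E
python3 av.py; python3 -m jog '[[[-1,0,-3],[0,0.03,0],8],[[0,0,0],[0,0,0],8],[[0,0,0],[0,0,0],8],[[0,0,0],[0,0,0],8],[[0,0,0],[0,0,0],8],[[0,0,0],[0,0,0],8],[[0,0,0],[0,0,0],8]]' >/dev/null; python3 av.py
```

```text
[(np.int32(98), array([382.,  11.])), (np.int32(8), array([489.,  24.])), (np.int32(79), array([496.,  40.])), (np.int32(125), array([489.,  53.])), (np.int32(21), array([512.,  52.])), (np.int32(3269), array([69., 89.])), (np.int32(75), array([371.,  78.])), (np.int32(11), array([512.,  93.])), (np.int32(11), array([508., 109.])), (np.int32(121), array([524., 119.]))]
[(np.int32(2907), array([324.,  67.])), (np.int32(205), array([390.,  22.])), (np.int32(52), array([387.,  70.])), (np.int32(1807), array([396., 134.])), (np.int32(12), array([378., 125.])), (np.int32(27), array([371., 133.])), (np.int32(29), array([270., 206.])), (np.int32(78), array([395., 300.])), (np.int32(26), array([138., 303.])), (np.int32(561), array([148., 323.])), (np.int32(11), array([393., 315.])), (np.int32(2026), array([ 37., 392.])), (np.int32(93), array([391., 368.])), (np.int32(11), array([240., 379.])), (np.int32(7), array([389., 384.])), (np.int32(73), array([141., 394.])), (np.int32(34), array([  1., 411.])), (np.int32(113), array([144., 412.])), (np.int32(212), array([107., 477.]))]
[(np.int32(99),
[... 2579 characters left out ...]
.])), (np.int32(157), array([389.,  26.])), (np.int32(55), array([387.,  73.])), (np.int32(1778), array([396., 135.])), (np.int32(7), array([380., 127.])), (np.int32(21), array([371., 134.])), (np.int32(28), array([269., 207.])), (np.int32(70), array([394., 300.])), (np.int32(22), array([138., 303.])), (np.int32(562), array([148., 323.])), (np.int32(10), array([393., 315.])), (np.int32(2064), array([ 36., 392.])), (np.int32(89), array([391., 369.])), (np.int32(9), array([395., 369.])), (np.int32(12), array([240., 378.])), (np.int32(69), array([141., 394.])), (np.int32(116), array([144., 412.])), (np.int32(211), array([106., 477.]))]
[ 0.16  0.28 -1.22] [-0.544 -0.081 -0.011] 53.6106480062877
```

```bash
cat > av.py <<'E'
from bench import *
from h import *
F=[];m=[]
for i in range(12):
    s=observe();F.append(s["ft_force"]);m.append(s["moment"]);im=capture("scene")
M=R.from_quat(s["orientation"]).as_matrix()
print(np.mean(F,0).round(2),np.std(F,0).round(2),np.mean(m,0).round(3),np.degrees(np.arccos(-M[2,2])),s["clock"])
cv2.imwrite("pics/p.png",im["color"][:,:,::-1])
E
python3 av.py
python3 -m jog '[[[-1,0,-3],[0,0.03,0],8],[[-1,0,-3],[0,0.03,0],8],[[0,0,0],[0,0,0],8],[[0,0,0],[0,0,0],8],[[0,0,0],[0,0,0],8],[[0,0,0],[0,0,0],8],[[0,0,0],[0,0,0],8]]' >/dev/null; python3 av.py
```

```text
[ 0.05  0.3  -1.63] [0.3  0.48 0.33] [-0.549 -0.079 -0.005] 53.61640887515714 32.9
[-0.18  0.02 -1.4 ] [0.4  0.36 0.56] [-0.574 -0.076 -0.009] 57.05497911462355 34.2
```

```bash
python3 -m jog '[[[25,0,-16],[0,0,0],8],[[0.7,0,13],[0,-0.09,0],8],[[0.7,0,13],[0,-0.09,0],8],[[0.7,0,13],[0,-0.09,0],8],[[0.7,0,13],[0,-0.09,0],8],[[0.7,0,13],[0,-0.09,0],8],[[0.7,0,13],[0,-0.09,0],8],[[0.7,0,13],[0,-0.09,0],8],[[0.7,0,13],[0,-0.09,0],8],[[0.7,0,13],[0,-0.09,0],8],[[0.7,0,13],[0,-0.09,0],8],[[0.7,0,13],[0,-0.09,0],8]]';python3 -m jog '[[[0,0,-15],[0,0,0],8],[[0,0,0],[0,0,0],8]]';python3 av.py;python3 - <<'E'
from bench import *
from h import *
def o(im):
    h=cv2.cvtColor(im,cv2.COLOR_BGR2HSV);return cv2.countNonZero(cv2.inRange(h,(7,150,90),(19,255,255))[340:420,280:360])
w=capture("wrist")["color"][:,:,::-1].copy();cv2.imwrite("pics/w9.png",w)
print(o(cv2.imread("pics/w8.png")),o(w))
E
```

```text
clock: 35.45
eef_pos: [0.4378, 0.0235, 0.1813]
orientation: [0.662, 0.749, 0.0, -0.002]
ft_force: [-1.0, 0.2, -1.7]
gripper_width: 0.0127
grip_force: 97.8
clock: 35.65
eef_pos: [0.4384, 0.0242, 0.1971]
orientation: [0.661, 0.75, 0.002, -0.003]
ft_force: [1.8, 0.3, -1.5]
gripper_width: 0.0129
grip_force: 98.0
[ 0.24  0.02 -1.17] [0.67 0.45 0.36] [ 0.07  -0.003  0.014] 0.3796028318507571 36.2
121 0
```

The scoop is empty: the moment dropped from 0.167 to 0.07 N·m and the orange is gone. Carrying it back to the pad.

```bash
python3 -m jog '[[[20,5,0],[0,0,0],8],[[35,9,0],[0,0,0],8],[[35,9,0],[0,0,0],8],[[35,9,0],[0,0,0],8],[[35,9,0],[0,0,0],8],[[35,9,0],[0,0,0],8],[[35,9,0],[0,0,0],8],[[30,7,0],[0,0,0],8],[[16,4,0],[0,0,0],8],[[0,0,0],[0,0,0.06],8],[[0,0,0],[0,0,0.06],8],[[0,0,0],[0,0,0],8]]' >/dev/null;python3 - <<'E'
from bench import *
from h import *
s=observe();M=R.from_quat(s["orientation"]).as_matrix();print(M.round(4),s["eef_pos"])
print("to",M.T@(np.array([.4735,.3055,.060])-s["eef_pos"])*1000)
E
```

```text
[[-0.003   1.     -0.0039]
 [ 1.      0.003   0.0046]
 [ 0.0046 -0.0039 -1.    ]] [0.47373235 0.30498159 0.19739358]
to [-1.10669176e-01  3.05197776e-01  1.37394374e+02]
```

```bash
python3 -m jog '[[[0,0,30],[0,0,0],8],[[0,0,40],[0,0,0],8],[[0,0,40],[0,0,0],8],[[0,0,20],[0,0,0],8],[[0,0,7],[0,0,0],8],[[0,0,5],[0,0,0],8],[[0,0,5],[0,0,0],8],[[0,0,0],[0,0,0],8],[[0,0,0],[0,0,0],8]]';python3 -m jog '[[[0,0,4],[0,0,0],8],[[0,0,0],[0,0,0],8],[[0,0,0],[0,0,0],8]]'
```

```text
clock: 38.4
eef_pos: [0.4742, 0.3066, 0.0517]
orientation: [0.706, 0.708, 0.002, -0.003]
ft_force: [0.9, -0.6, -1.5]
gripper_width: 0.0125
grip_force: 97.8
clock: 38.7
eef_pos: [0.4734, 0.3063, 0.0468]
orientation: [0.706, 0.708, 0.001, -0.003]
ft_force: [0.4, -0.1, -2.0]
gripper_width: 0.0124
grip_force: 97.8
```

```bash
python3 -m jog '[[[0,0,2],[0,0,0],8],[[0,0,0],[0,0,0],8],[[0,0,0],[0,0,0],8]]';python3 -m jog '[[[0,0,2],[0,0,0],8],[[0,0,0],[0,0,0],8],[[0,0,0],[0,0,0],8]]'
```

```text
clock: 39.0
eef_pos: [0.4733, 0.3062, 0.0446]
orientation: [0.706, 0.708, 0.001, -0.003]
ft_force: [-0.7, -0.2, -2.5]
gripper_width: 0.013
grip_force: 97.8
clock: 39.3
eef_pos: [0.4736, 0.3065, 0.0436]
orientation: [0.706, 0.708, 0.001, -0.003]
ft_force: [-2.8, 0.0, 5.6]
gripper_width: 0.0128
grip_force: 99.0
```

Contact at 0.0436 m, the same height as at the grasp. I'll release, rise and go look at the hopper.

```bash
python3 -m jog '[[[0,0,-0.5],[0,0,0],16],[[0,0,0],[0,0,0],20],[[0,0,0],[0,0,0],40],[[0,0,0],[0,0,0],50],[[0,0,0],[0,0,0],50],[[0,0,-30],[0,0,0],50],[[0,0,-50],[0,0,0],50],[[0,0,-50],[0,0,0],50],[[0,0,-50],[0,0,0],50],[[-40,0,-50],[0,0,0],50],[[-48,0,0],[0,0,0],50],[[-48,0,0],[0,0,0],50]]';python3 - <<'E'
from bench import *
import cv2
cv2.imwrite("pics/w10.png",capture("wrist")["color"][:,:,::-1])
E
python3 -m jog '[[[-48,0,0],[0,0,0],50],[[-48,0,0],[0,0,0],50],[[-48,0,0],[0,0,0],50],[[-48,0,0],[0,0,0],50],[[-48,0,0],[0,0,0],50],[[-48,0,0],[0,0,0],50],[[-48,0,0],[0,0,0],50],[[-48,0,0],[0,0,0],50],[[0,0,0],[0,0,0],50],[[0,0,0],[0,0,0],50]]';python3 - <<'E'
from bench import *
import cv2,numpy as np
w=capture("wrist")["color"][:,:,::-1];cv2.imwrite("pics/w11.png",w)
a=cv2.imread("pics/w10.png")
cv2.imwrite("pics/fin.png",np.hstack([cv2.resize(a[:,100:500],(400,480)),w[:,100:500]]))
E
```

```text
clock: 40.5
eef_pos: [0.4754, 0.1773, 0.2636]
orientation: [0.705, 0.709, 0.003, -0.002]
ft_force: [-0.2, -0.6, -0.3]
gripper_width: 0.0502
grip_force: 0.0
clock: 41.55
eef_pos: [0.4753, -0.2071, 0.2589]
orientation: [0.707, 0.707, 0.001, -0.004]
ft_force: [0.2, 0.3, 0.1]
gripper_width: 0.05
grip_force: 0.0
```

View pics/fin.png

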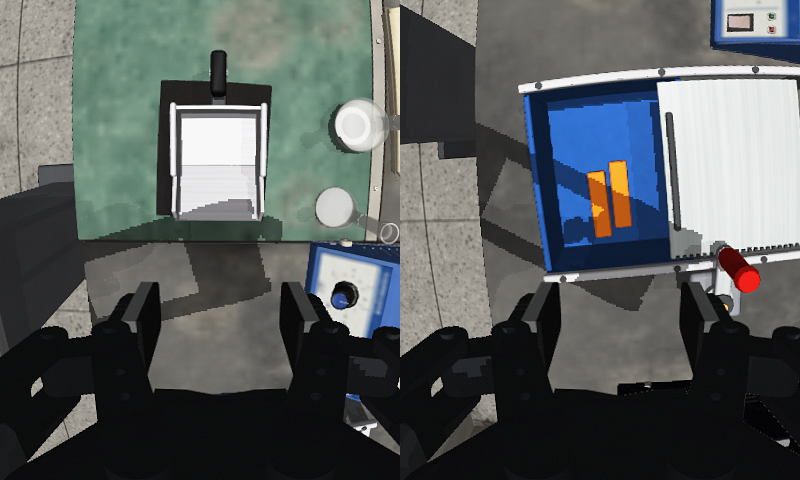

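Left: the empty scoop stands upright on its pad at (218,150). Right: both bars lie in the hopper at (600,205) and (620,195). The gripper touches nothing, so I'm handing in.

```bash
python3 -c "
from bench import *
print(sign_off())"
```

```text
the job is handed in; nothing more can be done
None
```

The job is handed in: both orange bars on the bench are in the hopper, the crank sits about a quarter turn back from its stop, the empty scoop stands upright on its pad, and I left the glassware, bottle and jar alone.

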